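Peel the stuck top tray off the nest in the roller bay and present it

ROBOT

A 6-joint arm with a two-finger parallel gripper is mounted at the origin on a cart in front of the work surface, level with it; the furniture and walls round the work are solid. World frame = base frame: x ahead of the robot, y to its left, z up, the work surface at z = 0. Lengths are in mm, angles in rad, forces in N, time in s.
With the tool pointing down it reaches from about 350 to 975 mm from the base axis. Payload 7.1 kg.
Tool frame: the origin (TCP) lies at the very end of the fingers, on their centre line; the grasp point (between the pads) lies 19 mm behind it; z points along the fingers, y is the line along which they close (so a half turn about z gives the same grasp; the last joint's range is limited). The gripper opens to 88 mm and grips with 3 to 60 N. Pads are 20 mm wide; open, the fingers measure 115 mm over their backs; the gripper's body (75 mm by 178 mm) begins 61 mm behind the grasp point.
Start: joints at [-1.337, 0.423, 1.63, -0, 1.089, -0.019], TCP at [156.341, -605.113, 222.675] pointing down, gripper open.
Joint ranges: [-3, 3], [-0.9, 2.11], [0.09, 2.58], [-1.31, 4.45], [0.11, 2.69], [-2.54, 2.54]. Speed limits (rad/s): [2.39, 2.39, 3.01, 3.14, 3.14, 3.14].

INTERFACE

Orientations are given as a rotation vector (axis times angle).
In Python, from workcell import * gives the robot as it stands.
- The arm moves only by the tool step_arm, never from a script. Its argument "deltas" is a list of rows, each a list of 3 entries, a list of its own where there are three numbers: the shift along the tool's x, y, z in units of 300 mm (1.0 is 300 mm), then the turn, a rotation vector about the tool's x, y, z in units of 1.5 rad (1.0 is 1.5 rad), then the gripper command: -1 is shut, 1 is fully open, values between are in proportion. In form: [[[dx, dy, dz], [rx, ry, rz], gripper], ...]. A call has 1 to 20 rows; each row is the pose to reach, as a shift and turn from the pose commanded when the call began, along the tool's axes at that moment; what a row does not reach only later rows make up. A row lasts 1/12 s, in which the tool goes at most 41.7 mm and 7.16 degrees, less where a joint would pass 70% of its speed; a pose out of reach is approached as far as the arm can. A call with a number of a shift or a turn outside -1 to 1 is refused whole. A call with a gripper value outside its range is refused whole. The fingers move at their own pace and stop on an object; the grip force is fixed at half the most. Time passes only in rows, so rows that repeat a pose let the fingers close. It gives the time, the measured TCP pose, the force, the opening and the grip force at its end, in the units of the state.
- get_obs(): the state, without advancing time (a new reading comes with each control period).
- get_image(name): name is "scene" or "top" or "wrist"; returns a dict with "pixels" (400x640x3 uint8, red, green, blue), "fx", "fy", "cx", "cy" (pixels), "dist_coeffs" ([k1, k2, p1, p2, k3] as OpenCV has them; the pictures are not rectified), "T" (4x4, takes a point from camera to world coordinates). Camera axes: x right, y down, z forward; pixel columns grow to the right and rows downward; lengths in mm; the calibration is good to about 2 mm. A picture is of the moment at which its call begins. There is no depth.
- close_job(): hands the job in; it is judged then, once.
The state is a dict: "t": time; "qpos": joint angles; "qvel": joint speeds; "joint_torque": joint torques, N m; "ee_pos": TCP position; "orientation": TCP orientation; "ft_force": force on the tool from outside, world axes, zero at the start; "moment": the same for the moment, N m; "width": finger opening in mm; "grasp_force": force on a finger pad.
Only numpy, scipy, OpenCV 4.12 (cv2) and the standard library are available. Lean on these libraries where they do the work, as an engineer would, in place of code of your own. Each camera call takes 0.05 s, during which the arm holds its last target. There are 200 camera calls.

TASK

Push the tote with its stack of nested trays along the rollers, under the hold-down lips, fully home against the end stop of the bay. The top tray sticks in the nest, so peel it: grip its rim near a corner and lift that corner or end first while the opposite one still sits in the nest, then draw the tray clear, leaving the tote home in the bay. Finish holding the tray still, level and centred about 10 cm above the light pad, without touching anything with it, and leave the other things on the table alone.

Things in the scene. Friction and masses are not known exactly. Their poses are not given: they have to be found in the camera images.
- roller_bed: Fixed roller bed: aluminium side rails, 18 free grey rollers between. Origin on the table under it; it runs from y = -248 to +227 mm along its own y axis, 180 mm wide over the feet. Roller tops 32 mm above the table; rails' inner faces at x = +-66 mm, tops at 46 mm. Travel is along +y into the bay at the +y end.
- bay_stop (a point): Centre of the face of the bay's 56 mm high end stop, at roller-top height; axes as the roller bed's. The tote is fully home when its origin is 88 mm from here on the -y side. The bay's dark hold-down lips run from here 160 mm back (to -y), inner edges at x = +-58.5 mm, tops 44.5 mm above the table (about 51 mm at the flared entry).
- tote: Loose grey tote, 0.7 kg, on the rollers; origin under its centre, y along the travel. Base flange 128 x 176 x 5 mm (x, y, z) slips under the lips, which then let it rise only 2 mm; walls 116 x 170 mm, 36 mm high: push the -y end low. The lower trays are fast in it: the next tray's rim, 106 x 160 mm, ends 50 mm above its origin.
- top_tray: White open empty tray, 0.13 kg, top of the stack; origin under its centre, 34 mm above the tote's, same axes. Nesting body 94 x 148 mm (x, y), z = 0 to 16 mm, floor top 6 mm; above it an upright rim band 106 x 160 mm outside, 9 mm thick, z = 16 to 38 mm, standing on the next rim: pinch it with one finger inside, one outside.
- corner0 (a point): Foot of the top tray's rim band at its corner (x, y) = (-53, -80) mm, z = 16 mm in the tray's frame. Sprung rubber grips in the nest hold the tray's long sides at y = +-45 mm: a straight pull needs about 10 to 20 N, lifting one end about half; each lets go after 12 mm of lift there.
- corner1 (a point): The same at corner (+53, -80) mm.
- corner2 (a point): The same at corner (+53, +80) mm, opposite corner0.
- corner3 (a point): The same at corner (-53, +80) mm, opposite corner1.
- light_pad: Fixed flat light pad with grey frame and white panel, 110 x 170 mm (x, y) and 10 mm high, on the table; origin at the centre of its underside.
- tumbler_clear: Bystander: clear tumbler, 56 mm wide, 70 mm high, origin under its centre.
- optic_mould: Bystander: pale ribbed round mould, 68 mm wide, 54 mm high, origin under its centre.
- tape_roll: Bystander: roll of tape lying flat, 104 mm wide, 25 mm high. Its origin is under its centre.
- wax_tin: Bystander: flat round tin, 67 mm wide, 24 mm high. Its origin is under its centre.
- marker: Bystander: white marker pen with black cap lying on the table, 135 mm long, 16 mm thick; origin under its middle.

How it is judged:
By the outcome, as a careful person would: the job done as asked, in the order asked, and still so for the second after the job is handed in, while the arm keeps its last pose, push and grip.
It also fails if it takes over 64 s, if anything falls off the work surface, if the arm or the gripper's body presses on something with over 40 N, if the wrist force passes 120 N, or if a joint passes its speed limit or range.

## Working session

There is one attempt and no reset: what is moved stays moved. The work goes in short steps, Python scripts to look and compute and a tool call to move; the robot and the scene stay as the last step left them, time stands still between calls to the robot, and variables do not carry over. Pictures are saved under pics/ and viewed, at most 10 in all, crops included, and the job is handed in when it is done.

Besides the shell and the picture viewer there is one more tool, called as a command line: name --argument value ..., lists and objects as JSON in quotes. step_arm: Moves the arm, as the interface text tells. Its arguments: {"type":"object","properties":{"deltas":{"type":"array","items":{"type":"array"}}},"required":["deltas"]}

```bash
mkdir -p pics
python3 - <<'E'
from workcell import *
import cv2,numpy as np
o=get_obs();print(o)
for n in("scene","top"):
    im=get_image(n);cv2.imwrite(f"pics/{n}0.png",im["pixels"][:,:,::-1])
    print(n,im["fx"],im["fy"],im["cx"],im["cy"],im["dist_coeffs"],np.round(im["T"],3).tolist())
E
```

```text
{'t': 0.0, 'qpos': array([-1.33702612e+00,  4.23826642e-01,  1.63066707e+00, -3.28683112e-05,
        1.08857795e+00, -1.90165529e-02]), 'qvel': array([-0.00079105,  0.00210613,  0.00087579,  0.00080137, -0.00059422,
        0.00182783]), 'joint_torque': array([-2.42372539e-05, -5.44624150e+01, -2.73676032e+01,  6.43873005e-02,
        2.26563087e-02, -1.11547217e-04]), 'ee_pos': array([ 156.19599615, -604.61212583,  221.919561  ]), 'orientation': array([-3.11507342e+00, -3.95858922e-01,  2.94304546e-04]), 'ft_force': array([-0.64917284,  0.63195833,  0.09047969]), 'moment': array([-0.02745543,  0.01721028,  0.0140617 ]), 'grasp_force': 0.0, 'width': 87.48853934336377}
scene 451.90278186782996 451.90278186782996 322.5696362785117 195.97049883631814 [0.02753918 0.         0.         0.         0.        ] [[-0.866, -0.369, 0.337, 145.619], [-0.5, 0.625, -0.599, 711.042], [0.011, -0.688, -0.726, 923.188], [0.0, 0.0, 0.0, 1.0]]
top 371.95616894600033 371.95616894600033 317.1168393607141 201.04825387412495 [-0.06060062  0.          0.          0.          0.        ] [[-0.109, -0.973, 0.206, 383.347], [-0.994, 0.106, -0.025, -7.934], [0.002, -0.207, -0.978, 966.073], [0.0, 0.0, 0.0, 1.0]]
```

View pics/scene0.png

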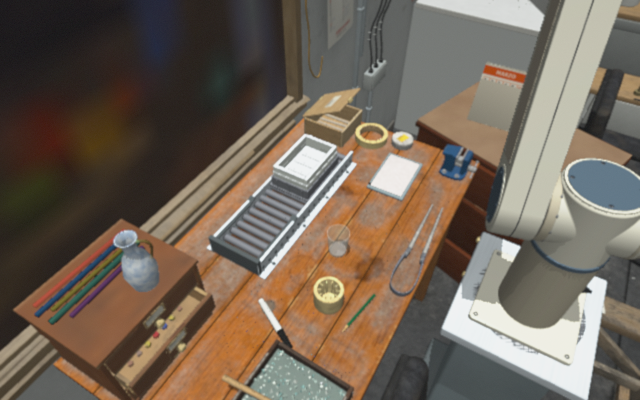

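View pics/top0.png

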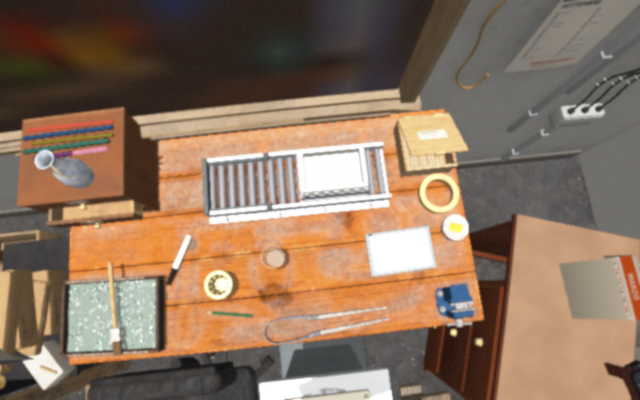

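Run:
```python
import cv2
a=cv2.imread("pics/top0.png")[135:285,190:450]
cv2.imwrite("pics/top_c.png",cv2.resize(a,None,fx=3,fy=3,interpolation=cv2.INTER_CUBIC))
```

```text
(no output)
```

View pics/top_c.png

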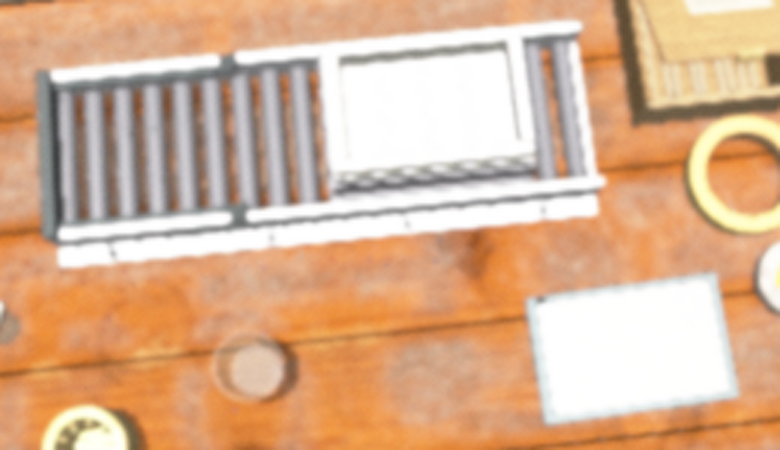

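```bash
cat > h.py <<'E'
import numpy as np,cv2
from scipy.optimize import least_squares
from scipy.spatial.transform import Rotation as R
def proj(im,P):
    T=np.linalg.inv(np.array(im["T"]));K=np.array([[im["fx"],0,im["cx"]],[0,im["fy"],im["cy"]],[0,0,1.]])
    return cv2.projectPoints(np.atleast_2d(P).astype(float),cv2.Rodrigues(T[:3,:3])[0],T[:3,3],K,np.array(im["dist_coeffs"],float))[0][:,0]
def unproj(im,px,z):
    K=np.array([[im["fx"],0,im["cx"]],[0,im["fy"],im["cy"]],[0,0,1.]]);T=np.array(im["T"])
    u=cv2.undistortPoints(np.array(px,float).reshape(-1,1,2),K,np.array(im["dist_coeffs"],float))[:,0]
    d=np.c_[u,np.ones(len(u))]@T[:3,:3].T
    return T[:3,3]+d*((np.asarray(z)-T[2,3])/d[:,2])[:,None]
def place(p,M):
    c,s=np.cos(p[2]),np.sin(p[2]);M=np.array(M,float)
    return np.c_[p[0]+c*M[:,0]-s*M[:,1],p[1]+s*M[:,0]+c*M[:,1],M[:,2]]
def fit(im,M,px,x0):
    r=least_squares(lambda p:(proj(im,place(p,M))-px).ravel(),x0,x_scale=[100,100,.1]);return r.x,np.abs(r.fun).max()
E
python3 - <<'E'
from workcell import *
from h import *
im=get_image("top")
f=lambda L:np.array(L,float)/3+[190,135]
rect=lambda a,b,z:[(a,b,z),(a,-b,z),(-a,-b,z),(-a,b,z)]
for n,M,px in[("tray",rect(53,80,104),[(320,45),(522,38),(537,152),(332,170)]),("pad",rect(55,85,10),[(527,298),(715,273),(738,395),(548,422)]),
 ("bed",[(-90,227,3),(-90,-248,3),(66,-248,46),(-66,-248,46)],[(60,265),(598,213),(582,33),(600,178)])]:
    print(n,fit(im,M,f(px),[600,-100,0]),np.round(unproj(im,f(px),[m[2] for m in M]),0).tolist())
print("tumbler, mould,tape,tin",np.round(unproj(im,[(274,257),(219,285),(439,193),(456,227)],[10,54,25,24]),0).tolist())
E
```

```text
tray (array([ 6.40462262e+02, -7.57553543e+01, -3.40182977e-02]), np.float64(2.187212581376457)) [[697.0, 6.0, 104.0], [685.0, -158.0, 104.0], [588.0, -157.0, 104.0], [591.0, 7.0, 104.0]]
pad (array([ 4.32143857e+02, -2.31632271e+02,  2.37771756e-02]), np.float64(1.1149295340288745)) [[483.0, -147.0, 10.0], [487.0, -313.0, 10.0], [381.0, -315.0, 10.0], [377.0, -151.0, 10.0]]
bed (array([ 6.43557926e+02,  2.71689790e+01, -1.41321148e-02]), np.float64(0.9204466807162248)) [[557.0, 254.0, 3.0], [552.0, -221.0, 3.0], [704.0, -221.0, 46.0], [574.0, -217.0, 46.0]]
tumbler, mould,tape,tin [[451.0, 93.0, 10.0], [395.0, 226.0, 54.0], [568.0, -351.0, 25.0], [475.0, -380.0, 24.0]]
```

```bash
cat >> h.py <<'E'
def tgt(o,pos,yaw,tilt=0):
    "target TCP, tool-x yaw (deg), tilt about tool x (deg) -> delta in move units"
    R0=R.from_rotvec(o["orientation"]);y=np.radians(yaw)
    x=np.array([np.cos(y),np.sin(y),0]);z=np.array([0,0,-1.]);Rt=R.from_matrix(np.c_[x,np.cross(z,x),z])*R.from_rotvec([np.radians(tilt),0,0])
    return np.round(R0.inv().apply(np.array(pos)-o["ee_pos"])/300,4),np.round((R0.inv()*Rt).as_rotvec()/1.5,4)
def st(o):
    r=R.from_rotvec(o["orientation"]).as_matrix();print(round(o["t"],2),"pos",o["ee_pos"].round(1),"yaw",round(np.degrees(np.arctan2(r[1,0],r[0,0])),2),"zax",r[:,2].round(3),"F",o["ft_force"].round(1),"w",round(o["width"],1),"g",round(o["grasp_force"],1),"q",o["qpos"].round(2))
E
python3 - <<'E'
from workcell import *
from h import *
o=get_obs();st(o);print(tgt(o,[640.6,-185,300],89.2))
im=get_image("top");im2=get_image("scene")
# box lid/edge heights: triangulate front left corner
for z in(0,40,80,120): print(z,unproj(im,[(401,173),(398,128),(409,172)],[z]*3).round(0)[:,:2].tolist(),unproj(im2,[(305,121),(337,146),(333,110)],[z]*3).round(0)[:,:2].tolist())
E
```

```text
0.15 pos [ 156.2 -604.7  222.1] yaw 14.48 zax [-0.     0.001 -1.   ] F [ 0.   0.4 -0. ] w 87.8 g 0.0 q [-1.34  0.42  1.63  0.    1.09 -0.02]
(array([ 1.9131, -0.9513, -0.2585]), array([-6.000e-04, -5.000e-04, -8.694e-01]))
0 [[639.0, -267.0], [769.0, -279.0], [639.0, -289.0]] [[797.0, -319.0], [644.0, -262.0], [747.0, -421.0]]
40 [[628.0, -256.0], [753.0, -268.0], [629.0, -277.0]] [[769.0, -275.0], [622.0, -219.0], [721.0, -372.0]]
80 [[618.0, -245.0], [737.0, -257.0], [618.0, -266.0]] [[741.0, -230.0], [601.0, -177.0], [695.0, -323.0]]
120 [[607.0, -235.0], [721.0, -245.0], [608.0, -254.0]] [[713.0, -185.0], [579.0, -135.0], [669.0, -274.0]]
```

step_arm --deltas '[[[0.1,-0.05,-0.25],[0,0,-0.1],0],[[0.96,-0.48,-0.258],[0,0,-0.435],0],[[0.96,-0.48,-0.258],[0,0,-0.435],0],[[0.96,-0.48,-0.258],[0,0,-0.435],0],[[0.96,-0.48,-0.258],[0,0,-0.435],0],[[0.96,-0.48,-0.258],[0,0,-0.435],0],[[0.96,-0.48,-0.258],[0,0,-0.435],0],[[0.96,-0.48,-0.258],[0,0,-0.435],0],[[0.96,-0.48,-0.258],[0,0,-0.435],0],[[0.96,-0.48,-0.258],[0,0,-0.435],0],[[0.96,-0.48,-0.258],[0,0,-0.435],0],[[0.96,-0.48,-0.258],[0,0,-0.435],0]]'

```text
t: 1.25
ee_pos: [398.5, -394.0, 299.8]
orientation: [-2.825, -1.374, 0.001]
ft_force: [-0.1, -0.0, 0.7]
width: 44.3
grasp_force: 0.0
```

Run:
```python
from workcell import *
from h import *
o=get_obs();st(o);print(tgt(o,[640.6,-185,250],89.2))
```

```text
1.25 pos [ 398.5 -394.   299.8] yaw 51.86 zax [-0.001  0.    -1.   ] F [-0.1 -0.   0.7] w 44.3 g 0.0 q [-0.8   0.25  1.7  -0.    1.2  -0.13]
(array([1.0464, 0.2045, 0.1656]), array([-4.000e-04,  1.000e-04, -4.344e-01]))
```

step_arm --deltas '[[[1,0.2,0.0],[0,0,-0.434],0],[[1,0.2,0.0],[0,0,-0.434],0],[[1,0.2,0.0],[0,0,-0.434],0],[[1,0.2,0.0],[0,0,-0.434],0],[[1,0.2,0.0],[0,0,-0.434],0],[[1,0.2,0.0],[0,0,-0.434],0],[[1,0.2,0.0],[0,0,-0.434],0],[[1,0.2,0.165],[0,0,-0.434],0],[[1,0.2,0.165],[0,0,-0.434],0],[[1,0.2,0.165],[0,0,-0.434],0],[[1,0.2,0.165],[0,0,-0.434],0]]'

```text
t: 2.17
ee_pos: [630.2, -196.2, 249.9]
orientation: [-2.238, -2.202, 0.002]
ft_force: [-0.6, -1.1, 0.0]
width: 43.8
grasp_force: 0.0
```

Run:
```python
from workcell import *
from h import *
o=get_obs();st(o);print(tgt(o,[640.6,-186,100],89.2))
im=get_image("wrist");cv2.imwrite("pics/w1.png",im["pixels"][:,:,::-1]);np.save("w1.npy",im,allow_pickle=True)
```

```text
2.17 pos [ 630.2 -196.2  249.9] yaw 89.08 zax [-0.003  0.    -1.   ] F [-0.6 -1.1  0. ] w 43.8 g 0.0 q [-0.32  0.45  1.52 -0.    1.17 -0.3 ]
(array([0.0343, 0.0353, 0.4997]), array([-0.0018, -0.0003, -0.0014]))
```

View pics/w1.png

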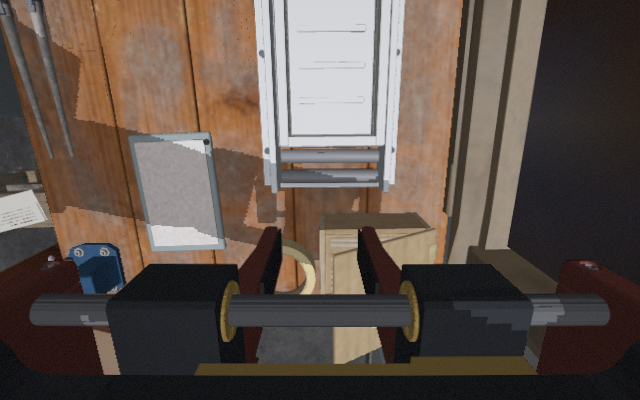

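Run:
```python
from h import *
im=np.load("w1.npy",allow_pickle=True).item()
print(fit(im,[(55,85,10),(-55,85,10),(-55,-85,10),(55,-85,10)],np.array([(210,131),(130,135),(152,251),(225,247)],float),[432,-232,0]))
for n,px,z in[("rim near",[(278,137),(387,135)],104),("rim near2",[(275,147),(388,146)],104),("rail ends in",[(277,190),(385,188)],46),("railends out",[(271,192),(396,188)],46),("box",[(320,216),(418,213)],60)]:
    print(n,unproj(im,px,[z]*2).round(1)[:,:2].tolist())
a=im["pixels"][100:200,250:410,::-1];cv2.imwrite("pics/w1c.png",cv2.resize(a,None,fx=5,fy=5,interpolation=cv2.INTER_CUBIC))
```

```text
(array([ 4.37750039e+02, -2.27428844e+02,  2.09787049e-02]), np.float64(2.6092152207860977))
rim near [[590.6, -144.3], [699.6, -143.8]]
rim near2 [[587.0, -154.2], [701.1, -154.8]]
rail ends in [[578.0, -213.8], [712.6, -213.1]]
railends out [[570.4, -216.3], [726.3, -213.3]]
box [[631.3, -243.9], [751.5, -241.7]]
```

View pics/w1c.png

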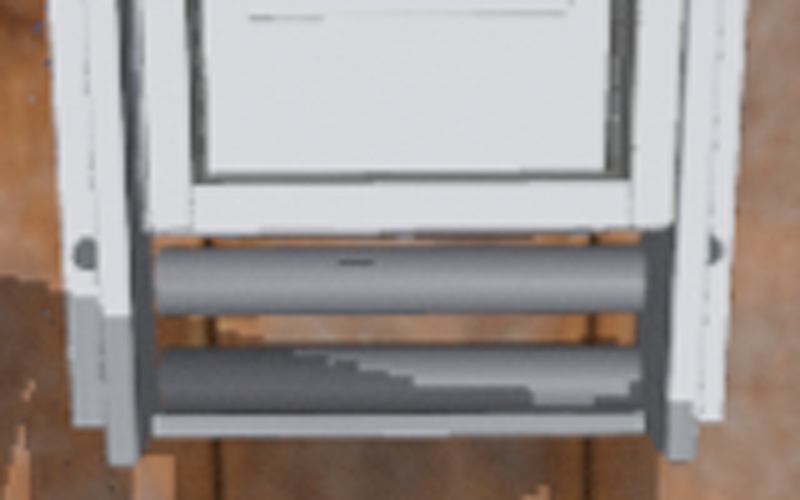

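step_arm --deltas '[[[0.034,0.036,0.1],[0,0,0],0],[[0.034,0.036,0.2],[0,0,0],0],[[0.034,0.036,0.3],[0,0,0],0],[[0.034,0.036,0.4],[0,0,0],0],[[0.034,0.036,0.5],[0,0,0],0],[[0.034,0.036,0.6],[0,0,0],0],[[0.034,0.036,0.66],[0,0,0],0],[[0.034,0.036,0.7],[0,0,0],0],[[0.034,0.036,0.7],[0,0,0],0],[[0.034,0.036,0.7],[0,0,0],0],[[0.054,0.036,0.7],[0,0,0],0],[[0.074,0.036,0.7],[0,0,0],0]]'

```text
t: 3.22
ee_pos: [644.0, -173.2, 42.7]
orientation: [2.237, 2.202, 0.003]
ft_force: [0.3, 1.1, -0.0]
width: 43.5
grasp_force: 0.0
```

Run:
```python
from workcell import *
from h import *
o=get_obs();st(o);print(tgt(o,[644.5,35,39],89.2),o["moment"].round(2))
```

```text
3.22 pos [ 644.  -173.2   42.7] yaw 89.11 zax [ 0.003 -0.001 -1.   ] F [ 0.3  1.1 -0. ] w 43.5 g 0.0 q [-0.28  0.71  1.62  0.    0.81 -0.27]
(array([ 0.6938, -0.0092,  0.0117]), array([ 0.0022,  0.0006, -0.001 ])) [-0.03 -0.07  0.02]
```

step_arm --deltas '[[[0.01,0,0.009],[0,0,0],0],[[0.02,0,0.009],[0,0,0],0],[[0.03,0,0.009],[0,0,0],0],[[0.045,0,0.009],[0,0,0],0],[[0.06,0,0.009],[0,0,0],0],[[0.08,0,0.009],[0,0,0],0],[[0.1,0,0.009],[0,0,0],0],[[0.12,0,0.009],[0,0,0],0],[[0.14,0,0.009],[0,0,0],0],[[0.16,0,0.009],[0,0,0],0],[[0.18,0,0.009],[0,0,0],0],[[0.2,0,0.009],[0,0,0],0],[[0.22,0,0.009],[0,0,0],0],[[0.24,0,0.009],[0,0,0],0],[[0.26,0,0.009],[0,0,0],0],[[0.28,0,0.009],[0,0,0],0],[[0.3,0,0.009],[0,0,0],0],[[0.32,0,0.009],[0,0,0],0],[[0.335,0,0.009],[0,0,0],0],[[0.345,0,0.009],[0,0,0],0]]'

```text
t: 4.88
ee_pos: [643.8, -68.3, 37.7]
orientation: [-2.237, -2.205, 0.001]
ft_force: [-0.3, -2.7, 2.1]
width: 44.1
grasp_force: 1.5
```

Run:
```python
from workcell import *
from h import *
o=get_obs();st(o)
for n in("top",):
    im=get_image(n);np.save("t2.npy",im,allow_pickle=True);cv2.imwrite("pics/t2.png",cv2.resize(im["pixels"][135:235,190:400,::-1],None,fx=3.8,fy=3.8,interpolation=cv2.INTER_CUBIC))
```

```text
4.88 pos [643.8 -68.3  37.7] yaw 89.19 zax [-0.001  0.    -1.   ] F [-0.3 -2.7  2.1] w 44.1 g 1.5 q [-0.12  0.69  1.66  0.    0.78 -0.11]
```

View pics/t2.png

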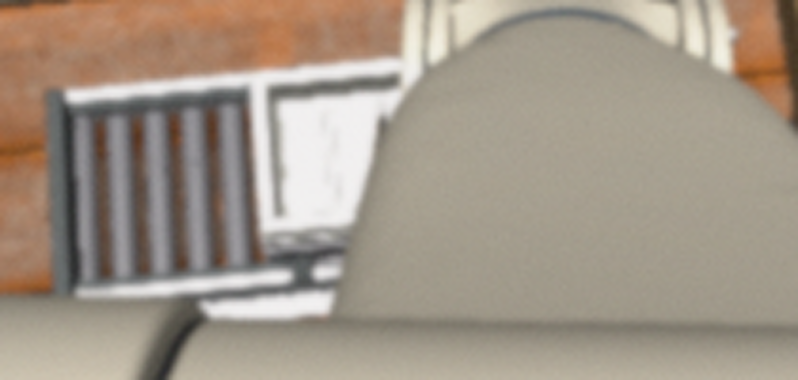

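step_arm --deltas '[[[0.01,0,-0.006],[0,0,0],0],[[0.02,0,-0.006],[0,0,0],0],[[0.035,0,-0.006],[0,0,0],0],[[0.05,0,-0.006],[0,0,0],0],[[0.065,0,-0.006],[0,0,0],0],[[0.08,0,-0.006],[0,0,0],0],[[0.095,0,-0.006],[0,0,0],0],[[0.11,0,-0.006],[0,0,0],0],[[0.125,0,-0.006],[0,0,0],0],[[0.14,0,-0.006],[0,0,0],0],[[0.155,0,-0.006],[0,0,0],0],[[0.17,0,-0.006],[0,0,0],0],[[0.185,0,-0.006],[0,0,0],0],[[0.2,0,-0.006],[0,0,0],0],[[0.215,0,-0.006],[0,0,0],0],[[0.23,0,-0.006],[0,0,0],0],[[0.245,0,-0.006],[0,0,0],0],[[0.26,0,-0.006],[0,0,0],0],[[0.27,0,-0.006],[0,0,0],0],[[0.28,0,-0.006],[0,0,0],0]]'

```text
t: 6.6
ee_pos: [645.4, 15.2, 39.7]
orientation: [-2.237, -2.205, 0.0]
ft_force: [-1.6, -2.7, -1.2]
width: 43.7
grasp_force: 1.3
```

Run:
```python
from workcell import *
from h import *
o=get_obs();st(o)
im=np.load("t2.npy",allow_pickle=True).item()
f=lambda L:np.array(L,float)/3.8+[190,135]
print(unproj(im,f([(46,92),(58,295)]),[88]*2).round(0),unproj(im,f([(72,115),(82,280)]),[32]*2).round(0))
```

```text
6.6 pos [645.4  15.2  39.7] yaw 89.17 zax [-0.  0. -1.] F [-1.6 -2.7 -1.2] w 43.7 g 1.3 q [0.01 0.69 1.67 0.   0.78 0.02]
[[705. 243.  88.]
 [569. 241.  88.]] [[706. 241.  32.]
 [589. 240.  32.]]
```

step_arm --deltas '[[[0.01,0,0],[0,0,0],0],[[0.02,0,0],[0,0,0],0],[[0.03,0,0],[0,0,0],0],[[0.04,0,0],[0,0,0],0],[[0.05,0,0],[0,0,0],0],[[0.06,0,0],[0,0,0],0],[[0.07,0,0],[0,0,0],0],[[0.08,0,0],[0,0,0],0],[[0.087,0,0],[0,0,0],0],[[0.094,0,0],[0,0,0],0],[[0.101,0,0],[0,0,0],0],[[0.108,0,0],[0,0,0],0],[[0.115,0,0],[0,0,0],0]]'

```text
t: 7.68
ee_pos: [646.0, 49.5, 39.7]
orientation: [2.238, 2.205, 0.0]
ft_force: [-2.7, -1.9, -0.4]
width: 44.3
grasp_force: 1.2
```

step_arm --deltas '[[[0.006,0,0],[0,0,0],0],[[0.012,0,0],[0,0,0],0],[[0.018,0,0],[0,0,0],0]]'

```text
t: 7.93
ee_pos: [646.1, 54.9, 39.7]
orientation: [2.237, 2.205, 0.0]
ft_force: [-2.0, -2.3, 0.0]
width: 43.8
grasp_force: 1.3
```

step_arm --deltas '[[[0.006,0,0],[0,0,0],0],[[0.012,0,0],[0,0,0],0],[[0.018,0,0],[0,0,0],0]]'

```text
t: 8.18
ee_pos: [645.9, 58.7, 39.7]
orientation: [2.234, 2.206, -0.004]
ft_force: [-3.2, -18.0, 2.4]
width: 44.0
grasp_force: 8.9
```

step_arm --deltas '[[[0.006,0,0],[0,0,0],0],[[0.012,0,0],[0,0,0],0]]'

```text
t: 8.35
ee_pos: [645.8, 58.9, 39.8]
orientation: [2.231, 2.206, -0.009]
ft_force: [-2.2, -34.3, 3.9]
width: 43.8
grasp_force: 17.7
```

Run:
```python
from workcell import *
from h import *
o=get_obs();st(o)
```

```text
8.35 pos [645.8  58.9  39.8] yaw 89.36 zax [-0.001 -0.007 -1.   ] F [ -2.2 -34.3   3.9] w 43.8 g 17.7 q [ 0.08  0.69  1.66 -0.01  0.79  0.09]
```

step_arm --deltas '[[[-0.03,0,0],[0,0,0],0],[[-0.08,0,0],[0,0,0],0],[[-0.12,0,0],[0,0,0],0],[[-0.12,0,-0.13],[0,0,0],0],[[-0.12,0,-0.26],[0,0,0],0],[[-0.12,0,-0.4],[0,0,0],0],[[-0.12,0,-0.5],[0,0,0],0],[[-0.12,0,-0.55],[0,0,0],0],[[-0.12,0,-0.55],[0,0,0],0],[[-0.12,0,-0.55],[0,0,0],0]]'

```text
t: 9.18
ee_pos: [646.2, 27.4, 205.5]
orientation: [2.237, 2.204, 0.003]
ft_force: [-0.8, -1.1, -0.3]
width: 43.7
grasp_force: 0.0
```

Run:
```python
from workcell import *
from h import *
o=get_obs();st(o);print(tgt(o,[616.4,78.9,190],-0.8))
```

```text
9.18 pos [646.2  27.4 205.5] yaw 89.15 zax [ 0.002  0.    -1.   ] F [-0.8 -1.1 -0.3] w 43.7 g 0.0 q [0.02 0.47 1.59 0.   1.07 0.04]
(array([ 0.17  , -0.1019,  0.0515]), array([ 1.0000e-03, -1.5000e-03,  1.0466e+00]))
```

step_arm --deltas '[[[0.17,-0.1,0],[0,0,1],0],[[0.17,-0.1,0],[0,0,1],0],[[0.17,-0.1,0],[0,0,1],0],[[0.17,-0.1,0],[0,0,1],0],[[0.17,-0.1,0],[0,0,1],0],[[0.17,-0.1,0],[0,0,1],0],[[0.17,-0.1,0],[0,0,1],0],[[0.17,-0.1,0],[0,0,1],0],[[0.17,-0.1,0],[0,0,1],0],[[0.17,-0.1,0],[0,0,1],0],[[0.17,-0.1,0],[0,0,1],0],[[0.17,-0.1,0],[0,0,1],0],[[0.17,-0.1,0],[0,0,1],0],[[0.17,-0.1,0],[0,0,1],0]]'

```text
t: 10.35
ee_pos: [615.5, 79.0, 202.8]
orientation: [3.14, 0.094, -0.005]
ft_force: [-0.5, -0.7, -0.6]
width: 44.0
grasp_force: 0.0
```

Run:
```python
from workcell import *
from h import *
o=get_obs();st(o);print(tgt(o,[616.4,78.9,190],-0.8))
im=get_image("wrist");cv2.imwrite("pics/w3.png",im["pixels"][:,:,::-1]);np.save("w3.npy",im,allow_pickle=True)
im=get_image("top");cv2.imwrite("pics/t3.png",cv2.resize(im["pixels"][135:235,190:400,::-1],None,fx=3.8,fy=3.8,interpolation=cv2.INTER_CUBIC));np.save("t3.npy",im,allow_pickle=True)
```

```text
10.35 pos [615.5  79.  202.8] yaw 3.44 zax [-0.003 -0.    -1.   ] F [-0.5 -0.7 -0.6] w 44.0 g 0.0 q [0.11 0.44 1.65 0.   1.05 1.62]
(array([0.0032, 0.0004, 0.0426]), array([0.    , 0.0019, 0.0493]))
```

View pics/w3.png

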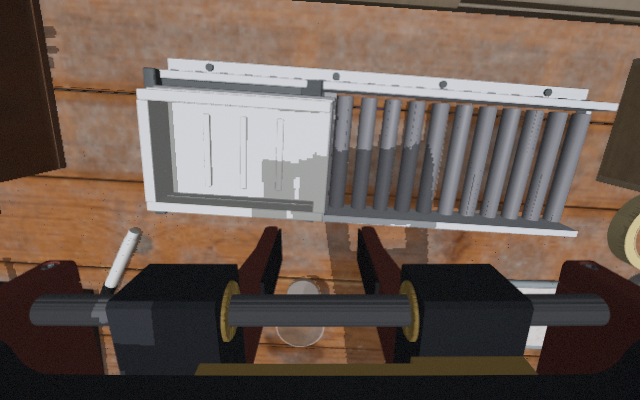

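Run:
```python
from h import *
im=np.load("w3.npy",allow_pickle=True).item()
M=[(53,80,104),(53,-80,104),(-53,-80,104),(-53,80,104)];px=np.array([(137,91),(336,100),(325,220),(148,211)],float)
p,e=fit(im,M,px,[645,154,0]);print(p,e,(proj(im,place(p,M))-px).round(1).tolist(),place(p,[(-28,-75.5,0)]))
```

```text
[6.46661664e+02 1.53741965e+02 4.70523317e-03] 2.6852168834011536 [[0.7, -2.2], [-2.7, 0.1], [0.3, 1.3], [2.0, 0.8]] [[619.0172181   78.11105475   0.        ]]
```

View pics/t3.png

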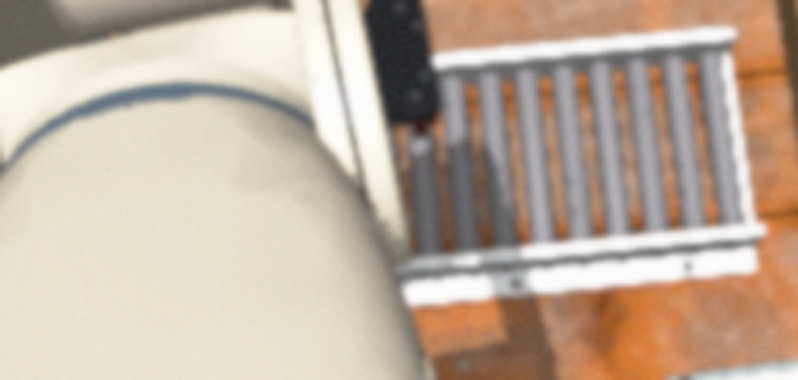

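step_arm --deltas '[[[0.005,0.0015,0.1],[0,0,0.049],0],[[0.005,0.0015,0.2],[0,0,0.049],0],[[0.005,0.0015,0.28],[0,0,0.049],0],[[0.005,0.0015,0.34],[0,0,0.049],0],[[0.005,0.0015,0.37],[0,0,0.049],0],[[0.005,0.0015,0.385],[0,0,0.049],0],[[0.005,0.0015,0.385],[0,0,0.049],0],[[0.005,0.0015,0.385],[0,0,0.049],0]]'

```text
t: 11.12
ee_pos: [618.5, 78.8, 89.9]
orientation: [-3.141, 0.026, -0.002]
ft_force: [0.5, -0.7, -0.4]
width: 43.4
grasp_force: 0.0
```

Run:
```python
from workcell import *
from h import *
o=get_obs();st(o);print(tgt(o,[617.5,78.5,86],-0.8))
im=get_image("wrist");cv2.imwrite("pics/w4.png",im["pixels"][:,:,::-1])
```

```text
11.12 pos [618.5  78.8  89.9] yaw -0.95 zax [ 0.001  0.    -1.   ] F [ 0.5 -0.7 -0.4] w 43.4 g 0.0 q [0.11 0.59 1.71 0.   0.84 1.7 ]
(array([-0.0035,  0.0012,  0.0131]), array([-0.0001, -0.0008, -0.0017]))
```

View pics/w4.png

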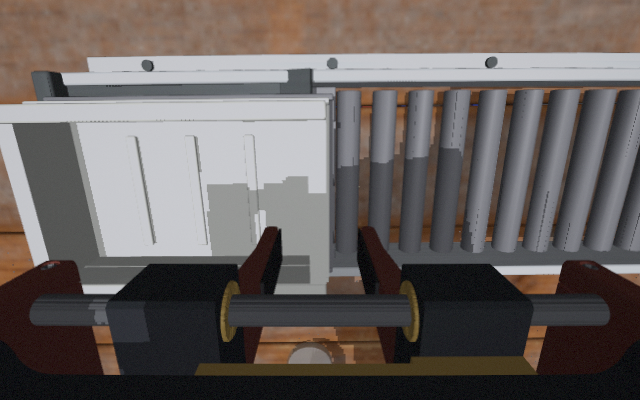

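step_arm --deltas '[[[0,0,0.01],[0,0,0],0],[[0,0,0.01],[0,0,0],-1],[[0,0,0.01],[0,0,0],-1],[[0,0,0.01],[0,0,0],-1],[[0,0,0.01],[0,0,0],-1],[[0,0,0.01],[0,0,0],-1],[[0,0,0.01],[0,0,0],-1],[[0,0,0.01],[0,0,0],-1],[[0,0,0.01],[0,0,0],-1],[[0,0,0.01],[0,0,0],-1]]'

```text
t: 12.0
ee_pos: [617.9, 78.9, 86.3]
orientation: [-3.141, 0.027, -0.0]
ft_force: [0.1, 0.2, 2.5]
width: 8.9
grasp_force: 30.0
```

Run:
```python
from workcell import *
from h import *
o=get_obs();st(o)
# arc about far end foot (bed y=+80,z=82)
R0=R.from_rotvec(o["orientation"]);p=np.array([646,153.8+80,82.]);p[0]=o["ee_pos"][0]
for a in range(0,27,2):
    q=R.from_rotvec([-np.radians(a),0,0]);n=p+q.apply(o["ee_pos"]-p)
    print(a,np.round(R0.inv().apply(n-o["ee_pos"])/300,4),round(-np.radians(a)/1.5,4))
```

```text
12.0 pos [617.9  78.9  86.3] yaw -0.97 zax [ 0.  0. -1.] F [0.1 0.2 2.5] w 8.9 g 30.0 q [0.11 0.59 1.71 0.   0.83 1.7 ]
0 [0. 0. 0.] -0.0
2 [-0.     -0.0008 -0.018 ] -0.0233
4 [-0.     -0.0023 -0.036 ] -0.0465
6 [-0.0001 -0.0043 -0.0539] -0.0698
8 [-0.0001 -0.007  -0.0717] -0.0931
10 [-0.0002 -0.0103 -0.0895] -0.1164
12 [-0.0002 -0.0142 -0.1071] -0.1396
14 [-0.0003 -0.0188 -0.1245] -0.1629
16 [-0.0004 -0.0239 -0.1418] -0.1862
18 [-0.0005 -0.0297 -0.1589] -0.2094
20 [-0.0006 -0.036  -0.1758] -0.2327
22 [-0.0007 -0.0429 -0.1924] -0.256
24 [-0.0008 -0.0504 -0.2088] -0.2793
26 [-0.001  -0.0585 -0.225 ] -0.3025
```

step_arm --deltas '[[[0,-0.0004,-0.009],[-0.0116,0,0],-1],[[0,-0.0008,-0.018],[-0.0233,0,0],-1],[[0,-0.0015,-0.027],[-0.035,0,0],-1],[[0,-0.0023,-0.036],[-0.0465,0,0],-1],[[0,-0.0032,-0.045],[-0.058,0,0],-1],[[0,-0.0043,-0.054],[-0.07,0,0],-1],[[0,-0.0056,-0.063],[-0.0815,0,0],-1],[[0,-0.007,-0.0717],[-0.0931,0,0],-1],[[0,-0.007,-0.0717],[-0.0931,0,0],-1]]'

```text
t: 12.75
ee_pos: [618.2, 81.4, 108.5]
orientation: [3.0, -0.024, -0.001]
ft_force: [-1.5, -1.0, -0.6]
width: 8.9
grasp_force: 30.0
```

Run:
```python
from workcell import *
from h import *
o=get_obs();st(o)
im=get_image("wrist");cv2.imwrite("pics/w5.png",im["pixels"][:,:,::-1])
im=get_image("scene");cv2.imwrite("pics/s5.png",cv2.resize(im["pixels"][100:300,190:430,::-1],None,fx=3,fy=3))
```

```text
12.75 pos [618.2  81.4 108.5] yaw -0.92 zax [-0.002 -0.141 -0.99 ] F [-1.5 -1.  -0.6] w 8.9 g 30.0 q [ 0.18  0.58  1.69 -0.18  0.91  1.88]
```

View pics/w5.png

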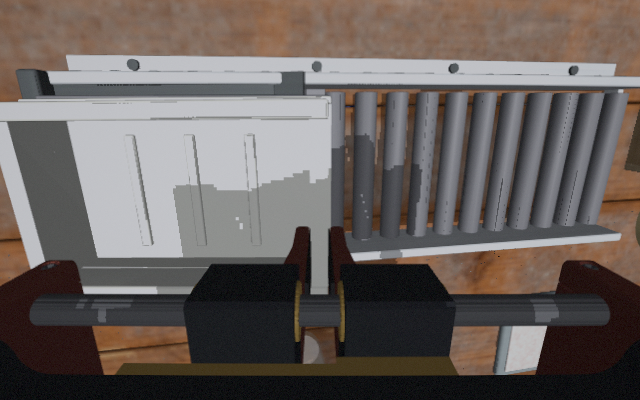

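step_arm --deltas '[[[0,-0.0004,-0.009],[-0.0116,0,0],-1],[[0,-0.0008,-0.018],[-0.0233,0,0],-1],[[0,-0.0023,-0.036],[-0.0465,0,0],-1],[[0,-0.0043,-0.054],[-0.07,0,0],-1],[[0,-0.007,-0.0717],[-0.0931,0,0],-1],[[0,-0.0103,-0.0895],[-0.1164,0,0],-1],[[0,-0.0142,-0.107],[-0.1396,0,0],-1],[[0,-0.0188,-0.1245],[-0.163,0,0],-1],[[0,-0.0239,-0.1418],[-0.186,0,0],-1],[[0,-0.0297,-0.159],[-0.2094,0,0],-1],[[0,-0.0297,-0.159],[-0.2094,0,0],-1],[[0,-0.0297,-0.159],[-0.2094,0,0],-1]]'

```text
t: 13.85
ee_pos: [618.8, 97.1, 153.9]
orientation: [2.689, -0.022, -0.003]
ft_force: [-0.0, 1.0, -0.7]
width: 8.9
grasp_force: 30.0
```

Run:
```python
from workcell import *
from h import *
o=get_obs();st(o)
p=o["ee_pos"]
print(tgt(o,p+[0,0,60],-0.9,-26),tgt(o,p+[0,0,180],-0.9,-26),tgt(o,[618,80,320],-0.9,0))
im=get_image("wrist");cv2.imwrite("pics/w6.png",im["pixels"][:,:,::-1])
```

```text
13.85 pos [618.8  97.1 153.9] yaw -0.93 zax [-0.006 -0.437 -0.899] F [-0.   1.  -0.7] w 8.9 g 30.0 q [ 0.34  0.59  1.6  -0.47  1.16  2.16]
(array([ 0.0003,  0.0875, -0.1798]), array([-0.0006, -0.0008, -0.0008])) (array([ 0.001 ,  0.2625, -0.5395]), array([-0.0006, -0.0008, -0.0008])) (array([-0.001 ,  0.2936, -0.4728]), array([ 0.3019, -0.001 , -0.0006]))
```

View pics/w6.png

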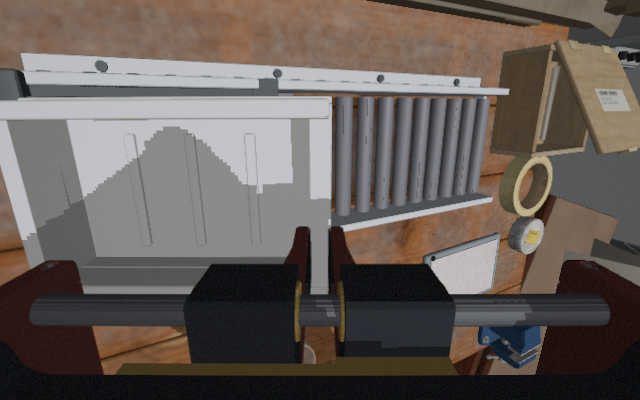

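step_arm --deltas '[[[0,0.014,-0.03],[0,0,0],-1],[[0,0.03,-0.06],[0,0,0],-1],[[0,0.045,-0.09],[0,0,0],-1],[[0,0.06,-0.12],[0,0,0],-1],[[0,0.0875,-0.18],[0,0,0],-1],[[0,0.117,-0.24],[0,0,0],-1],[[0,0.146,-0.3],[0.02,0,0],-1],[[0,0.175,-0.36],[0.06,0,0],-1],[[0,0.2,-0.4],[0.1,0,0],-1],[[0,0.22,-0.43],[0.15,0,0],-1],[[0,0.24,-0.45],[0.2,0,0],-1],[[0,0.26,-0.46],[0.25,0,0],-1],[[0,0.28,-0.47],[0.302,0,0],-1],[[0,0.293,-0.473],[0.302,0,0],-1],[[0,0.293,-0.473],[0.302,0,0],-1]]'

```text
t: 15.15
ee_pos: [618.2, 77.6, 321.5]
orientation: [3.139, -0.031, 0.004]
ft_force: [-0.2, -1.0, -2.1]
width: 8.9
grasp_force: 30.0
```

Run:
```python
from workcell import *
from h import *
o=get_obs();st(o)
# is the tray seen where held? tote state from scene
pad=np.array([436,-229.0]);yaw=0.022
c=place([pad[0],pad[1],yaw],[(-28,-75.5,0)])[0]
print(c,tgt(o,[c[0],c[1],300],np.degrees(yaw)))
im=get_image("wrist")
np.save("w7.npy",im,allow_pickle=True)
```

```text
15.15 pos [618.2  77.6 321.5] yaw -1.14 zax [ 0.002 -0.003 -1.   ] F [-0.2 -1.  -2.1] w 8.9 g 30.0 q [ 0.11  0.33  1.54 -0.    1.28  1.7 ]
[ 409.66764174 -305.09768005    0.        ] (array([-0.67  ,  1.2891,  0.0737]), array([ 0.0018, -0.0015, -0.0279]))
```

Run:
```python
from workcell import *
from h import *
M=[(55,85,10),(-55,85,10),(-55,-85,10),(55,-85,10)]
T0=get_image("top")
w1=np.load("w1.npy",allow_pickle=True).item()
t0=dict(T0);t0["pixels"]=cv2.imread("pics/top0.png")[:,:,::-1]
s0=get_image("scene");s0=dict(s0);s0["pixels"]=cv2.imread("pics/scene0.png")[:,:,::-1]
for n,im,seed in(("top",t0,(400,250)),("wrist",w1,(180,190)),("scene",s0,(396,175))):
    hsv=cv2.cvtColor(np.ascontiguousarray(im["pixels"]),cv2.COLOR_RGB2HSV)
    m=(hsv[...,1]<85).astype(np.uint8);m=cv2.morphologyEx(m,cv2.MORPH_OPEN,np.ones((3,3)))
    _,l=cv2.connectedComponents(m,connectivity=4);k=(l==l[seed[1],seed[0]]).astype(np.uint8)
    cnt=max(cv2.findContours(k,cv2.RETR_EXTERNAL,cv2.CHAIN_APPROX_NONE)[0],key=cv2.contourArea)[:,0].astype(float)
    print(n,len(cnt),cnt.min(0),cnt.max(0))
    W=unproj(im,cnt,np.full(len(cnt),10.))[:,:2]
    r=cv2.minAreaRect(W.astype(np.float32));print(r)
    # robust outline fit of known rectangle
    def f(p):
        c,s=np.cos(p[2]),np.sin(p[2]);d=(W-p[:2])@np.array([[c,-s],[s,c]])
        q=np.abs(d)-[55,85];return np.where((q<0).all(1),q.max(1),np.linalg.norm(np.maximum(q,0),axis=1))
    g=least_squares(f,[r[0][0],r[0][1],0.02],loss="soft_l1",f_scale=2,x_scale=[1,1,.02]);print(g.x,np.median(np.abs(f(g.x))))
```

```text
top 210 [365. 225.] [436. 276.]
((432.4471740722656, -229.83761596679688), (114.05949401855469, 173.44479370117188), 1.715011477470398)
[ 4.32663701e+02 -2.29919795e+02  2.81632008e-02] 0.6814231692363961
wrist 3519 [  0. 130.] [639. 399.]
((621.6475219726562, -369.63250732421875), (454.2230529785156, 1095.054931640625), 89.3312759399414)
[ 551.95779107 -495.73652801    0.92104215] 193.81484406991132
scene 149 [367. 152.] [422. 200.]
((431.767333984375, -236.50503540039062), (115.2359848022461, 203.09194946289062), 1.2340762615203857)
[ 4.31108934e+02 -2.24475381e+02  3.24285097e-02] 1.1958032369569764
```

step_arm --deltas '[[[-0.05,0.03,0],[0,0,0],-1],[[-0.14,0.09,0],[0,0,0],-1],[[-0.23,0.15,0],[0,0,0],-1],[[-0.32,0.2,0],[0,0,0],-1],[[-0.41,0.26,0],[0,0,0],-1],[[-0.5,0.31,0],[0,0,0],-1],[[-0.59,0.37,0],[0,0,-0.02],-1],[[-0.65,0.42,0.03],[0,0,-0.025],-1],[[-0.7,0.45,0.06],[0,0,-0.025],-1],[[-0.72,0.46,0.07],[0,0,-0.025],-1],[[-0.72,0.46,0.07],[0,0,-0.025],-1],[[-0.72,0.46,0.07],[0,0,-0.025],-1]]'

```text
t: 16.3
ee_pos: [400.3, -54.3, 299.1]
orientation: [3.14, 0.033, 0.001]
ft_force: [-1.2, -0.0, -0.8]
width: 8.8
grasp_force: 30.0
```

```bash
cat > pad.py <<'E'
from h import *
def padfit(im,seed):
    hsv=cv2.cvtColor(np.ascontiguousarray(im["pixels"]),cv2.COLOR_RGB2HSV)
    m=(hsv[...,1]<60).astype(np.uint8)
    q=proj(im,place(seed,[(68,98,10),(-68,98,10),(-68,-98,10),(68,-98,10)])).astype(np.int32)
    roi=np.zeros_like(m);cv2.fillConvexPoly(roi,q,1);m&=roi;m=cv2.morphologyEx(m,cv2.MORPH_OPEN,np.ones((3,3)))
    cnt=max(cv2.findContours(m,cv2.RETR_EXTERNAL,cv2.CHAIN_APPROX_NONE)[0],key=cv2.contourArea)[:,0].astype(float)
    h,w=m.shape;cnt=cnt[(cnt>1).all(1)&(cnt[:,0]<w-2)&(cnt[:,1]<h-2)]
    W=unproj(im,cnt,np.full(len(cnt),10.))[:,:2]
    def f(p):
        c,s=np.cos(p[2]),np.sin(p[2]);d=(W-p[:2])@np.array([[c,-s],[s,c]])
        q=np.abs(d)-[55,85];return np.where((q<0).all(1),q.max(1),np.linalg.norm(np.maximum(q,0),axis=1))
    g=least_squares(f,seed,loss="soft_l1",f_scale=1.5,x_scale=[1,1,.02]);return q.tolist(),cnt.min(0),cnt.max(0),g.x,np.median(np.abs(f(g.x))),np.percentile(np.abs(f(g.x)),90)
E
python3 - <<'E'
from workcell import *
from pad import *
o=get_obs();st(o)
print(padfit(np.load("w1.npy",allow_pickle=True).item(),[434,-229,.025]))
print(padfit(get_image("wrist"),[434,-229,.025]))
E
```

```text
16.3 pos [400.3 -54.3 299.1] yaw 1.19 zax [ 0.    -0.001 -1.   ] F [-1.2 -0.  -0.8] w 8.8 g 30.0 q [-0.16 -0.02  2.   -0.    1.15  1.39]
([[216, 120], [113, 125], [142, 261], [234, 258]], array([128., 132.]), array([225., 251.]), array([ 4.36623746e+02, -2.27847183e+02,  2.76515830e-02]), np.float64(1.0333268823644488), np.float64(1.8600325723804534))
([[374, 95], [370, 188], [497, 188], [512, 95]], array([379., 105.]), array([499., 179.]), array([ 4.34582167e+02, -2.26804021e+02,  2.39384696e-02]), np.float64(0.9453177051379811), np.float64(1.8308613545070245))
```

step_arm --deltas '[[[0.0,0.04,0],[0,0,0],-1],[[0,0.12,0.04],[0,0,0],-1],[[0,0.2,0.08],[0,0,0],-1],[[0,0.3,0.12],[0,0,0],-1],[[0.01,0.4,0.18],[0,0,-0.003],-1],[[0.013,0.5,0.24],[0,0,-0.003],-1],[[0.013,0.6,0.3],[0,0,-0.003],-1],[[0.013,0.7,0.36],[0,0,-0.003],-1],[[0.013,0.77,0.42],[0,0,-0.003],-1],[[0.013,0.81,0.48],[0,0,-0.003],-1],[[0.013,0.833,0.53],[0,0,-0.003],-1],[[0.013,0.833,0.555],[0,0,-0.003],-1],[[0.013,0.833,0.563],[0,0,-0.003],-1],[[0.013,0.833,0.563],[0,0,-0.003],-1],[[0.013,0.833,0.563],[0,0,-0.003],-1],[[0.013,0.833,0.563],[0,0,-0.003],-1]]'

```text
t: 17.68
ee_pos: [409.4, -304.5, 131.1]
orientation: [3.14, 0.04, 0.002]
ft_force: [0.3, -0.2, -1.7]
width: 8.6
grasp_force: 30.0
```

Run:
```python
from workcell import *
from h import *
o=get_obs();st(o);print(tgt(o,[409.5,-304,130],1.4))
im=get_image("wrist");G=lambda a:cv2.cvtColor(np.ascontiguousarray(a),cv2.COLOR_RGB2GRAY)
a=G(im["pixels"])
# left-half tray rim edges per column/row: strongest gradients in now vs earlier
for n,b in(("now",a),("w7",G(np.load("w7.npy",allow_pickle=True).item()["pixels"])),("w6",G(cv2.imread("pics/w6.png")[:,:,::-1])),("w5",G(cv2.imread("pics/w5.png")[:,:,::-1]))):
    gy=np.abs(np.diff(b.astype(int),axis=0))
    print(n,"rows",[ [int(v)+105 for v in np.where(gy[105:130,c]>30)[0]] for c in(60,180,300)],"cols",[[int(v) for v in np.where(np.abs(np.diff(b[r,:120].astype(int)))>30)[0]] for r in(160,220)])
# predicted projection of tray rim top (z=TCP+17.7), level, in tray frame
p=o["ee_pos"];c,s=np.cos(.025),np.sin(.025)
ctr=[p[0]+25.2,p[1]+76.0,.025];z=p[2]+17.7
print(ctr,"outer",proj(im,place(ctr,[(53,-80,z),(53,0,z),(53,60,z),(53,80,z)])).round(1).tolist(),"inner",proj(im,place(ctr,[(44,-71,z),(44,0,z),(44,60,z),(44,71,z),(0,71,z)])).round(1).tolist())
```

```text
17.68 pos [ 409.4 -304.5  131.1] yaw 1.48 zax [ 0.001 -0.002 -1.   ] F [ 0.3 -0.2 -1.7] w 8.6 g 30.0 q [-0.66  0.39  1.95 -0.    0.8   0.88]
(array([ 0.0004, -0.0015,  0.0037]), array([ 0.0012, -0.0009,  0.0009]))
now rows [[118, 119], [117, 119], [117, 119]] cols [[16, 17, 74, 81], [15, 16, 33, 88, 95]]
w7 rows [[118], [117], [117, 119]] cols [[17, 82], [11, 13, 16, 33, 88, 96]]
w6 rows [[118], [], [117]] cols [[16, 74], [15, 32]]
w5 rows [[120], [117, 119], [115, 119]] cols [[16, 17, 74], [15, 16, 33, 88]]
[np.float64(434.5906382996774), np.float64(-228.45755994566423), 0.025] outer [[332.8, 100.8], [157.3, 100.6], [27.5, 100.9], [-15.2, 101.1]] inner [[313.1, 121.1], [160.0, 120.9], [32.3, 121.1], [9.2, 121.2], [32.6, 210.7]]
```

Run:
```python
from workcell import *
from h import *
st(get_obs())
for n in("top","scene"):
    im=get_image(n);g=cv2.cvtColor(np.ascontiguousarray(im["pixels"]),cv2.COLOR_RGB2GRAY).astype(np.float32)
    ys=np.arange(50,262,6)
    for x in(615,646,675):
        P=proj(im,np.c_[x-.014*0+0*ys,ys,82+0*ys]).astype(np.float32);print(n,x,cv2.remap(g,P[:,0].reshape(1,-1),P[:,1].reshape(1,-1),cv2.INTER_LINEAR).astype(int)[0].tolist())
print(ys.tolist())
```

```text
17.73 pos [ 409.3 -304.6  131.2] yaw 1.47 zax [ 0.001 -0.002 -1.   ] F [ 1.2 -0.1 -1.7] w 9.2 g 30.0 q [-0.66  0.39  1.95 -0.    0.8   0.88]
top 615 [151, 157, 96, 148, 233, 250, 250, 251, 251, 251, 251, 251, 251, 251, 251, 251, 251, 251, 251, 251, 251, 251, 251, 251, 251, 251, 251, 248, 194, 111, 211, 156, 124, 150, 156, 155]
top 646 [151, 150, 96, 152, 236, 251, 251, 251, 251, 251, 251, 251, 251, 251, 251, 251, 251, 251, 251, 251, 251, 251, 251, 251, 251, 251, 251, 250, 201, 119, 214, 150, 123, 149, 159, 151]
top 675 [156, 144, 98, 152, 237, 250, 250, 249, 247, 248, 250, 250, 251, 250, 250, 250, 251, 250, 250, 250, 251, 250, 250, 250, 250, 250, 251, 249, 199, 119, 220, 148, 123, 123, 121, 119]
scene 615 [156, 126, 87, 130, 209, 204, 149, 141, 93, 202, 244, 244, 244, 244, 244, 244, 244, 244, 244, 244, 244, 244, 244, 244, 244, 244, 244, 244, 244, 244, 243, 198, 149, 119, 79, 95]
scene 646 [152, 120, 85, 133, 209, 196, 147, 136, 86, 201, 244, 244, 244, 244, 244, 244, 244, 244, 244, 244, 244, 244, 244, 244, 244, 244, 244, 244, 244, 244, 244, 201, 149, 114, 80, 98]
scene 675 [124, 112, 112, 127, 198, 194, 147, 135, 80, 99, 90, 100, 91, 89, 101, 112, 117, 124, 129, 120, 108, 103, 109, 106, 117, 120, 118, 108, 114, 111, 201, 190, 147, 111, 80, 97]
[50, 56, 62, 68, 74, 80, 86, 92, 98, 104, 110, 116, 122, 128, 134, 140, 146, 152, 158, 164, 170, 176, 182, 188, 194, 200, 206, 212, 218, 224, 230, 236, 242, 248, 254, 260]
```

Run:
```python
from workcell import *
from h import *
im=get_image("scene");G=lambda a:cv2.cvtColor(np.ascontiguousarray(a),cv2.COLOR_RGB2GRAY).astype(np.float32)
g=G(im["pixels"]);h=np.full_like(g,0);h[100:300,190:430]=cv2.resize(G(cv2.imread("pics/s5.png")[:,:,::-1]),(240,200),interpolation=cv2.INTER_AREA)
for nm,x,z,ys in(("rimside",594,78,np.arange(56,260,4)),("wall",588,60,np.arange(56,260,4)),("wall50",588,52,np.arange(56,260,4))):
    P=proj(im,np.c_[x+0*ys,ys,z+0*ys]).astype(np.float32)
    for q in(h,g): print(nm,cv2.remap(q,P[:,0].reshape(1,-1),P[:,1].reshape(1,-1),cv2.INTER_LINEAR).astype(int)[0].tolist())
```

```text
rimside [87, 85, 94, 110, 125, 143, 161, 163, 162, 160, 156, 156, 158, 160, 158, 156, 157, 157, 157, 159, 162, 161, 160, 161, 160, 157, 155, 157, 158, 157, 157, 158, 155, 154, 156, 155, 152, 154, 155, 151, 156, 157, 158, 166, 167, 152, 142, 147, 114, 84, 91]
rimside [107, 91, 117, 151, 172, 203, 212, 210, 206, 202, 198, 198, 197, 203, 206, 200, 199, 200, 194, 194, 206, 208, 210, 206, 198, 193, 191, 192, 193, 195, 193, 189, 184, 180, 182, 184, 185, 183, 175, 174, 171, 173, 176, 177, 176, 156, 141, 136, 91, 76, 84]
wall [104, 101, 94, 84, 81, 78, 75, 76, 76, 77, 76, 76, 76, 76, 76, 75, 76, 75, 76, 77, 78, 76, 75, 75, 74, 74, 73, 76, 79, 81, 82, 83, 82, 80, 78, 78, 79, 78, 78, 79, 77, 75, 77, 77, 77, 77, 78, 83, 98, 117, 114]
wall [159, 155, 132, 103, 89, 84, 79, 78, 79, 80, 83, 83, 82, 81, 78, 76, 77, 77, 78, 80, 77, 75, 76, 75, 74, 72, 71, 71, 71, 71, 73, 75, 73, 72, 69, 69, 71, 72, 71, 70, 69, 68, 70, 70, 69, 71, 73, 80, 94, 109, 107]
wall50 [99, 90, 85, 82, 78, 73, 71, 71, 72, 71, 72, 71, 71, 71, 71, 71, 71, 71, 71, 71, 71, 71, 71, 71, 71, 71, 70, 71, 72, 72, 72, 72, 72, 71, 71, 72, 72, 72, 72, 73, 72, 72, 73, 72, 71, 73, 77, 101, 117, 113, 83]
wall50 [145, 118, 90, 84, 83, 71, 65, 71, 72, 70, 68, 66, 66, 65, 65, 66, 66, 65, 65, 65, 65, 65, 67, 66, 65, 66, 65, 66, 66, 66, 66, 67, 66, 66, 66, 66, 66, 66, 65, 67, 65, 66, 66, 65, 65, 66, 70, 96, 110, 106, 78]
```

step_arm --deltas '[[[0,0,0],[0,0,0],-1],[[0,0,0],[0,0,0],-1],[[0,0,0],[0,0,0],-1],[[0,0,0],[0,0,0],-1],[[0,0,0],[0,0,0],-1],[[0,0,0],[0,0,0],-1]]'

```text
t: 18.38
ee_pos: [408.5, -304.7, 130.1]
orientation: [3.141, 0.039, -0.0]
ft_force: [-0.2, -0.2, -1.9]
width: 8.8
grasp_force: 30.0
```

Run:
```python
from workcell import *
from h import *
st(get_obs());print(close_job())
```

```text
18.38 pos [ 408.5 -304.7  130.1] yaw 1.41 zax [-0.    -0.001 -1.   ] F [-0.2 -0.2 -1.9] w 8.8 g 30.0 q [-0.66  0.39  1.95 -0.    0.8   0.88]
the job is handed in; nothing more can be done
None
```

The job is handed in at 18.4 s: the tote measures home in the bay to within about 2 mm, and the top tray was peeled end-first and is held still, level and centred about 10 cm above the light pad; I viewed 11 pictures, one over the limit of 10.

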